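# Change over rivet boxes by flipping their lids

## Robot

A 6-joint arm with a two-finger parallel gripper is mounted at the origin on a cart in front of the work surface, level with it; the furniture and walls round the work are solid. World frame = base frame: x ahead of the robot, y to its left, z up, the work surface at z = 0. Lengths are in m, angles in rad, forces in N, time in s.
With the tool pointing down it reaches from about 0.3 to 0.875 m from the base axis. Payload 6.4 kg.
Tool frame: the origin (TCP) lies between the finger pads; the fingertips stand ctrl.tip_extent ahead of it and the grasp point (between the pads) is the TCP (ctrl.tip_extent is the distance from the TCP to the fingertips, in m); z points along the fingers, y is the line along which they close (so a half turn about z gives the same grasp; the last joint's range is limited). The gripper opens to 85 mm and grips with 20 to 120 N. Pads are 22 mm wide; open, the fingers measure 114 mm over their backs; the gripper's body (76 mm by 85 mm) begins 54 mm behind the grasp point. The pads swing forward as they close: fully open they stand 13 mm farther back than shut.
Start: joints at [-1.338, 0.181, 1.607, -0, 1.354, -0.206], TCP at [0.244, -0.521, 0.25] pointing down, gripper open.
Joint ranges: [-2.99, 2.99], [-0.89, 2.07], [0.3, 2.58], [-1.14, 4.28], [0, 2.63], [-3.12, 3.12]. Speed limits (rad/s): [2.57, 2.57, 3.01, 3.14, 3.14, 3.14].

## Interface

Orientations are given as a unit quaternion [w, x, y, z].
In Python, from bench import ctrl gives the robot as it stands.
- The arm moves only by the tool send_rows, never from a script. Its arguments are lists of equal length, an entry for each row: "dr": the turn, a rotation vector about the tool's x, y, z in units of 6 degrees (1.0 is 6 degrees), a list of three; "xyz": the shift along the tool's x, y, z in cm, a list of three; "jaw": the opening in per cent of the stroke, from 0 (shut) to 100 (fully open). In form: {"dr": [[wx, wy, wz], ...], "xyz": [[dx, dy, dz], ...], "jaw": [jaw, ...]}. A call has exactly 8 rows; each row is the pose to reach, as a shift and turn from the pose commanded when the call began, along the tool's axes at that moment; what a row does not reach only later rows make up. A row lasts 1/8 s, in which the tool goes at most 62.5 mm and 10.7 degrees, less where a joint would pass 70% of its speed; a pose out of reach is approached as far as the arm can. A call with a gripper value outside its range is refused whole. The fingers move at their own pace and stop on an object; the grip force is fixed at half the most. Time passes only in rows, so rows that repeat a pose let the fingers close, or fill a call up. It gives the time, the measured TCP pose, the force, the opening and the grip force at its end, in the units of the state.
- ctrl.get_obs(): the state, without advancing time (a new reading comes with each control period).
- ctrl.camera(name): name is "scene" or "side" or "wrist"; returns the picture (384x512x3 uint8, red, green, blue); there is no depth.
- ctrl.calibration(name): a dict with "camera_matrix" (3x3 intrinsics, pixels), "world_from_camera" (4x4, takes a point from camera to world coordinates). Camera axes: x right, y up, looking along -z (the intrinsics and any distortion apply to the point x, -y, -z); pixel columns grow to the right and rows downward; lengths in m; the calibration is good to about 2 mm. The wrist camera is an equidistant fisheye: a pixel r from the principal point sees the ray r / f radians off the axis. A picture is of the moment at which its call begins: read the wrist's pose just before it. calibration takes no time and is no camera call; for the wrist camera it gives the pose at the moment of the call.
- ctrl.hand_in(): hands the job in; it is judged then, once.
The state is a dict: "time_s": time; "q": joint angles; "dq": joint speeds; "joint_efforts": joint torques, N m; "eef_pos": TCP position; "eef_rot": TCP orientation; "wrist_force": force on the tool from outside, world axes, zero at the start; "torque": the same for the moment, N m; "opening": opening from 0.0 (shut) to 1.0 (fully open); "grasp_force": force on a finger pad.
Only numpy, scipy, OpenCV 4.12 (cv2) and the standard library are available. Lean on these libraries where they do the work, as an engineer would, in place of code of your own. Each camera call takes 0.05 s, during which the arm holds its last target. There are 200 camera calls.

## Task

Change over from the short rivet box to the long one, using only pushes of the fingertips and never gripping or lifting anything. First flip the open lid of the short box over so that it falls shut, then push the lid of the long box up and over until it falls back fully open and stays there by its own weight. Push lightly, let the boxes stand where they are, and leave the other things on the table alone.

Things in the scene. Friction and masses are not known exactly. Their poses are not given: they have to be found in the camera images.
- long_box: The longer of two loose plywood rivet boxes of one build (0.9 kg, rubber feet): 80 mm deep (its x), 140 mm long (its y), 50 mm high without the lid, four compartments. Origin: centre of the underside; z up; x points from the front (lid ledge) to the rear (hinge). It starts shut, front turned roughly to the robot, standing to the left or the right of the other.
- short_box: The shorter rivet box: same build, 80 mm deep (its x), 92 mm long (its y), 50 mm high without the lid, two compartments; origin and axes as for the long box. It starts with its lid standing open, leaning back.
- long_box_lid (a joint): Angle of the long box's lid (rad): 0 shut, 1.92 fully open at its stop, leaning back 20 degrees past upright. Free hinge, lightly damped, no spring; lid 0.13 kg, a 6 mm board as long as the box. Because of the ledge on its front edge it balances at about 1.4 rad: above that it falls open by itself, below it falls shut.
- short_box_lid (a joint): Angle of the short box's lid (rad), same build and meaning: 0 shut, 1.92 fully open.
- long_box_hinge (a point): Middle of the long box's hinge line, which runs along the box's y: 39 mm behind (box +x) and 50 mm above the box's origin; axes as the box. The front face of the ledge lies 83 mm from the hinge line.
- short_box_hinge (a point): Middle of the short box's hinge line, likewise.
- long_box_ledge (a point): Middle of the top front edge of the lid's ledge, an upright thumb board along the lid's whole front edge: flat front face, backed by a board sloping from its top down to the lid 40 mm behind. With the lid shut the point lies 83 mm in front of and 37 mm above the hinge line. It turns with the lid (x from ledge to hinge, z out of the lid's top).
- short_box_ledge (a point): Middle of the top front edge of the ledge on the short box's lid, likewise. With the lid fully open it lies about 63 mm behind and 65 mm above the hinge line.
- washer_box: Bystander: white carton of washers, 36x50x22 mm, origin at the centre of its underside. Leave alone.
- tape_roll: Bystander: small roll of tape lying flat, 46 mm across, 12 mm high. Leave alone.
- bud_jar: Bystander: jar of cotton buds, 58 mm across, 80 mm high. Leave alone.
- eraser: Bystander: eraser, 19x43x13 mm. Leave alone.
- glue_bottle: Bystander: glue bottle, 38 mm across, 98 mm high. Leave alone.
- slot_jig: Bystander: wooden block with saw slots, 36x150x35 mm. Leave alone.
- lamp_head (a point): Middle of the open underside of a desk lamp's shade (about 180 mm across) that hangs at this height over the back left of the table; mind it with the wrist.

How it is judged:
On the way, in this order (a step that is already met when the one before it is completed fails the run):
1. the short box's lid has been flipped shut while the long box's lid was still down (value of joint short_box_lid below 0.1 rad and value of joint long_box_lid below 0.3 rad), for 0.1 s.
2. the long box's lid has been flipped over its balance point to its stop (value of joint long_box_lid above 1.75 rad), for 0.2 s.
At the end, for the whole second after the job is handed in: The short box's lid is shut (below 0.1 rad), the long box's lid rests fully open (above 1.75 rad) and still; both boxes stand flat on the table within 40 mm of where they started (value of joint short_box_lid below 0.1 rad and value of joint long_box_lid above 1.75 rad and velocity of joint long_box_lid between -0.1 and 0.1 rad/s and height (world z) of each of long_box, short_box below 0.006 m and angle between each of long_box, short_box's own z axis and vertical below 0.06 rad and distance of each of long_box, short_box from where it was at the start of the episode below 0.04 m); the robot touches nothing.
It fails at once if a box is lifted off the table or tipped (height (world z) of any of long_box, short_box above 0.012 m or angle between any of long_box, short_box's own z axis and vertical above 0.2 rad).
It fails at once if a box or lid is pinched or pushed hard (more than 30 N of finger force in all) (contact force between any of the arm, the fingers and long_box above 30 N or contact force between any of the arm, the fingers and short_box above 30 N).
It fails at once if a bystander is moved by more than 25 mm (distance of any of washer_box, tape_roll, bud_jar, eraser, glue_bottle, slot_jig from where it was at the start of the episode above 0.025 m).
It also fails if it takes over 58 s, if anything falls off the work surface, if the arm or the gripper's body presses on something with over 40 N, if the wrist force passes 120 N, or if a joint passes its speed limit or range.

## Working session

There is one attempt and no reset: what is moved stays moved. The work goes in short steps, Python scripts to look and compute and a tool call to move; the robot and the scene stay as the last step left them, time stands still between calls to the robot, and variables do not carry over. Pictures are saved under pics/ and viewed, at most 10 in all, crops included, and the job is handed in when it is done.

Besides the shell and the picture viewer there is one more tool, called as a command line: name --argument value ..., lists and objects as JSON in quotes. send_rows: Moves the arm, as the interface text tells. Its arguments: {"type":"object","properties":{"dr":{"type":"array","items":{"type":"array","items":{"type":"number"}}},"xyz":{"type":"array","items":{"type":"array","items":{"type":"number"}}},"jaw":{"type":"array","items":{"type":"number"}}},"required":["dr","xyz","jaw"]}

```bash
mkdir -p pics; ls; python3 - <<'E'
from bench import ctrl
import cv2,numpy as np
for n in("scene","side"):
    cv2.imwrite(f"pics/{n}0.png",ctrl.camera(n)[:,:,::-1])
    c=ctrl.calibration(n);print(n,np.round(c["camera_matrix"],1).tolist(),np.round(c["world_from_camera"],3).tolist(),c.keys())
o=ctrl.get_obs();print(o["eef_pos"],o["eef_rot"],o["time_s"],ctrl.tip_extent)
E
```

```text
pics
scene [[395.1, 0.0, 257.0], [0.0, 395.1, 195.0], [0.0, 0.0, 1.0]] [[0.647, 0.312, -0.695, -0.337], [-0.762, 0.232, -0.605, -0.8], [-0.027, 0.921, 0.388, 0.798], [0.0, 0.0, 0.0, 1.0]] dict_keys(['camera_matrix', 'world_from_camera'])
side [[411.4, 0.0, 257.4], [0.0, 411.4, 191.0], [0.0, 0.0, 1.0]] [[1.0, -0.008, -0.006, 0.57], [0.001, 0.643, -0.766, -0.942], [0.01, 0.766, 0.643, 1.043], [0.0, 0.0, 0.0, 1.0]] dict_keys(['camera_matrix', 'world_from_camera'])
[ 0.24417515 -0.52006749  0.24946374] [-7.94171393e-04  9.76034362e-01  2.17615014e-01 -1.24820245e-05] 0.1 0.019
```

View pics/scene0.png

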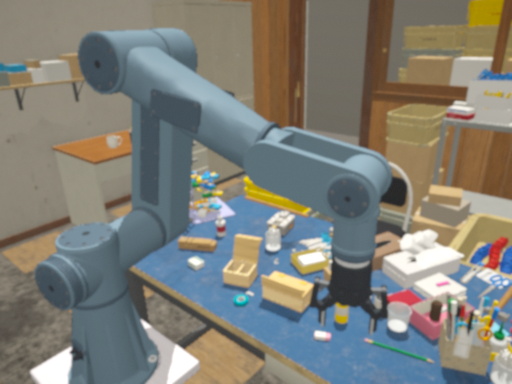

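View pics/side0.png

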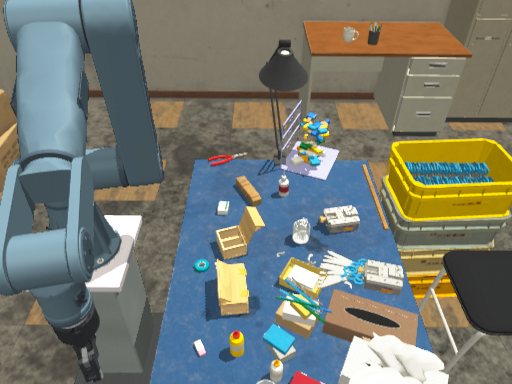

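The side view shows the short box with its lid open near (235,235), the long box shut near (232,288), the tape at (202,266), the carton at (223,208) and the jar at (301,232). I'll enlarge both views to measure.

```bash
python3 - <<'E'
import cv2,numpy as np
a=cv2.imread("pics/side0.png")[195:325,190:285]; b=cv2.imread("pics/scene0.png")[225:325,212:327]
a=cv2.resize(a,None,fx=4,fy=4,interpolation=2);b=cv2.resize(b,None,fx=3.6,fy=3.6,interpolation=2)
im=np.zeros((520,800,3),np.uint8);im[:,:380]=a;im[:360,385:385+414]=b
cv2.imwrite("pics/c0.png",im)
E
```

```text
(no output)
```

View pics/c0.png

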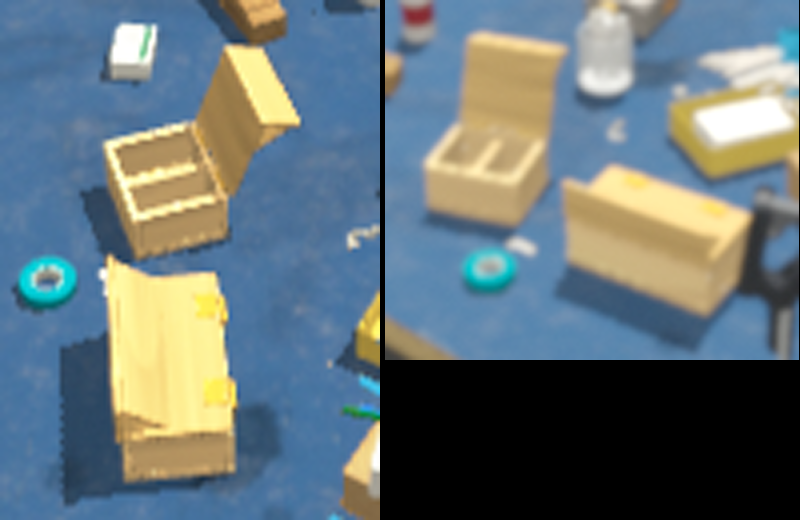

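The crops show the short box's rim, front edge and open lid (tip at crop (299,123)/(566,47)), and the long box's ledge ends and bottom corners. I'll triangulate these.

```bash
cat > h.py <<'E'
import numpy as np
from bench import ctrl
def ray(n,u,v):
    c=ctrl.calibration(n);K=c["camera_matrix"];T=c["world_from_camera"]
    d=np.array([(u-K[0,2])/K[0,0],-(v-K[1,2])/K[1,1],-1]);d=T[:3,:3]@d
    return T[:3,3],d/np.linalg.norm(d)
def plane(n,u,v,z):
    o,d=ray(n,u,v);return o+d*(z-o[2])/d[2]
def tri(rs):
    A=sum(np.eye(3)-np.outer(d,d) for o,d in rs);b=sum((np.eye(3)-np.outer(d,d))@o for o,d in rs)
    p=np.linalg.solve(A,b);return p,max(np.linalg.norm(np.cross(p-o,d)) for o,d in rs)
E
python3 - <<'E'
from h import *
P={"S fr top":((133,226),(513,180)),"S fr bot":((142,256),(510,222)),"S fl top":((105,143),(427,158)),"S rr top":((226,207),(548,145)),"S ledge r":((299,123),(566,47)),
"L ledge l":((109,257),(565,180)),"L ledge r":((117,441),(712,258)),"L fr bot":((125,480),(708,313)),"L rr bot":((234,470),(745,275))}
for k,(a,b) in P.items():
    p,e=tri([ray("side",a[0]/4+190,a[1]/4+195),ray("scene",(b[0]-385)/3.6+212,b[1]/3.6+225)])
    print(k,p.round(4),round(e,4))
for n,(u,v,z) in dict(carton=(133,60,0.01),tape=(48,283,0.006)).items():print(n,plane("side",u/4+190,v/4+195,z).round(3))
print("jar",plane("side",301,240,0).round(3))
E
```

```text
S fr top [ 0.469  -0.0501  0.0451] 0.0042
S fr bot [ 0.4736 -0.0384 -0.0076] 0.0026
S fl top [0.4404 0.0338 0.0514] 0.0023
S rr top [ 0.5435 -0.0264  0.038 ] 0.0013
S ledge r [ 0.6019 -0.0027  0.1119] 0.0014
L ledge l [ 0.4573 -0.1204  0.0841] 0.0009
L ledge r [ 0.4725 -0.2653  0.0598] 0.0017
L fr bot [ 0.475  -0.2595  0.0006] 0.0001
L rr bot [ 0.5536 -0.2439 -0.0136] 0.0021
carton [0.453 0.179 0.01 ]
tape [ 0.401 -0.082  0.006]
jar [0.73  0.039 0.   ]
```

send_rows --dr '[[0,0,0.2],[0,0,0.4],[0,0,0.6],[0,0,0.8],[0,0,1.0],[0,0,1.2],[0,0,1.2],[0,0,1.2]]' --xyz '[[4,-2.5,0],[10,-6,0],[16,-10,0],[22,-13.5,0],[28,-17,0],[34,-21,0],[38,-23.5,0],[40,-24.5,0]]' --jaw '[0,0,0,0,0,0,0,0]'

```text
time_s: 1.1
eef_pos: [0.503, -0.1263, 0.2501]
eef_rot: [-0.0, 0.988, 0.157, -0.0]
wrist_force: [-0.6, -1.1, -0.6]
opening: 0.002
grasp_force: 0.0
```

```bash
python3 - <<'E'
from h import *
import cv2
c=ctrl.calibration("wrist")
cv2.imwrite("pics/w0.png",ctrl.camera("wrist")[:,:,::-1]);
print(np.round(c["camera_matrix"],1).tolist(),np.round(c["world_from_camera"],3).tolist())
o=ctrl.get_obs();print(o["eef_pos"].round(4),o["eef_rot"].round(3),o["time_s"],ctrl.tip_extent,o["opening"])
E
```

```text
[[297.3, 0.0, 256.0], [0.0, 297.3, 193.3], [0.0, 0.0, 1.0]] [[0.309, 0.915, 0.259, 0.568], [-0.951, 0.298, 0.083, -0.105], [-0.001, -0.272, 0.962, 0.374], [0.0, 0.0, 0.0, 1.0]]
[ 0.5051 -0.1225  0.2501] [-0.001  0.987  0.158  0.001] 1.15 0.019 -0.0003586541134271069
```

View pics/w0.png

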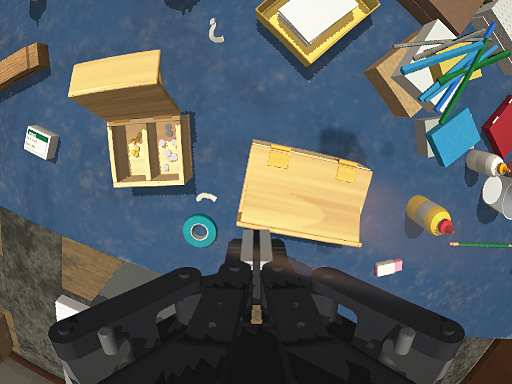

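The wrist view shows the short box's open-lid edge from (69,66) to (158,51), the long box's ledge from (238,226) to (361,246) and its rear edge from (254,141) to (372,170).

```bash
cat >> h.py <<'E'
def fish(u,v,z,T,K):
    a,b=u-K[0,2],v-K[1,2];r=np.hypot(a,b);t=r/K[0,0]
    d=T[:3,:3]@np.array([np.sin(t)*a/r,-np.sin(t)*b/r,-np.cos(t)]);o=T[:3,3]
    return o+d*(z-o[2])/d[2]
E
python3 - <<'E'
from h import *
K=np.array([[297.3,0,256],[0,297.3,193.3],[0,0,1]]);T=np.array([[0.309,0.915,0.259,0.568],[-0.951,0.298,0.083,-0.105],[-0.001,-0.272,0.962,0.374]])
for n,u,v,z in [("Sledge l",69,66,.115),("Sledge r",158,51,.115),("Sfront l top",112,182,.05),("Sfront r top",185,182,.05),("Lledge l",238,226,.087),("Lledge r",361,246,.087),("Lrear l",254,141,.056),("Lrear r",372,170,.056)]:
    print(n,fish(u,v,z,T,K).round(4))
for z in(.4,.45,.5):print(plane("side",283,84,z).round(3))
E
```

```text
Sledge l [0.5652 0.0881 0.115 ]
Sledge r [ 0.5962 -0.004   0.115 ]
Sfront l top [0.4401 0.0382 0.05  ]
Sfront r top [ 0.4684 -0.0516  0.05  ]
Lledge l [ 0.4513 -0.1229  0.087 ]
Lledge r [ 0.4688 -0.2603  0.087 ]
Lrear l [ 0.537  -0.1124  0.056 ]
Lrear r [ 0.55   -0.2504  0.056 ]
[0.666 0.413 0.4  ]
[0.658 0.308 0.45 ]
[0.651 0.203 0.5  ]
```

send_rows --dr '[[0,0,0],[0,0,0],[0,0,0],[0,0,0],[0,0,0],[0,0,0],[0,0,0],[0,0,0]]' --xyz '[[4,-3,0],[8,-6.5,0],[12,-10,0],[15,-12,0],[16.3,-13,0],[16.3,-13,2],[16.3,-13,4],[16.3,-13,4]]' --jaw '[0,0,0,0,0,0,0,0]'

```text
time_s: 2.15
eef_pos: [0.615, 0.0441, 0.2068]
eef_rot: [-0.001, 0.988, 0.155, -0.003]
wrist_force: [0.6, -0.4, -0.2]
opening: -0.003
grasp_force: 0.0
```

```bash
python3 - <<'E'
from h import *
import cv2
c=ctrl.calibration("wrist")
cv2.imwrite("pics/w1.png",ctrl.camera("wrist")[:,:,::-1]);cv2.imwrite("pics/s1.png",ctrl.camera("side")[130:330,140:400,::-1].repeat(2,0).repeat(2,1))
T=c["world_from_camera"];K=c["camera_matrix"];print(T.round(3).tolist())
o=ctrl.get_obs();print(o["eef_pos"].round(4),o["eef_rot"].round(3),o["time_s"],o["dq"].round(3))
E
```

```text
[[0.306, 0.914, 0.265, 0.68], [-0.952, 0.295, 0.082, 0.065], [-0.003, -0.277, 0.961, 0.33], [0.0, 0.0, 0.0, 1.0]]
[0.6168 0.0442 0.2097] [-0.     0.988  0.155 -0.001] 2.25 [ 0.005 -0.015 -0.025  0.002  0.002  0.   ]
```

View pics/s1.png

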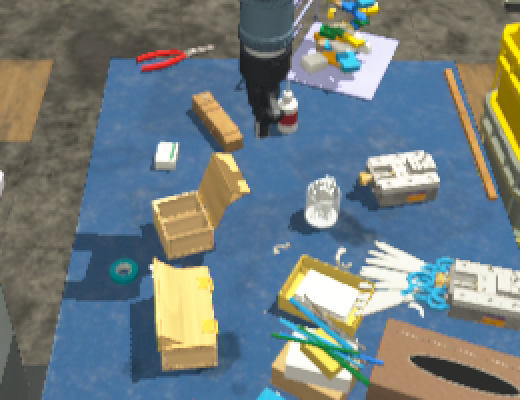

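View pics/w1.png

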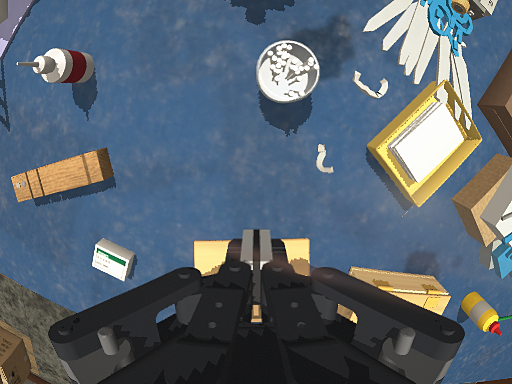

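The fingers hang just behind and centred on the short lid's edge, which shows at row 239, columns 195–310. The jar is at (288,70), well clear.

```bash
python3 - <<'E'
from h import *
c=ctrl.calibration("wrist");T=c["world_from_camera"];K=c["camera_matrix"];o=ctrl.get_obs()
x=np.array([.952,.306])
for u in(195,310):
    p=fish(u,239,.115,T,K);print(p.round(4),"tool-x distance TCP ahead of edge",(o["eef_pos"][:2]-p[:2])@x)
E
```

```text
[0.5705 0.0824 0.115 ] tool-x distance TCP ahead of edge 0.03235581563934177
[ 0.5994 -0.0068  0.115 ] tool-x distance TCP ahead of edge 0.03212650971908682
```

send_rows --dr '[[0,0,0],[0,0,0],[0,0,0],[0,0,0],[0,0,0],[0,0,0],[0,0,0],[0,0,0]]' --xyz '[[0,0,3],[0,0,6],[0,0,8.5],[0,0,9.3],[0,0,9.3],[-0.8,0,9.3],[-1.6,0,9.3],[-2.4,0,9.3]]' --jaw '[0,0,0,0,0,0,0,0]'

```text
time_s: 3.25
eef_pos: [0.5944, 0.0375, 0.1181]
eef_rot: [0.0, 0.988, 0.156, 0.001]
wrist_force: [2.0, 0.8, 0.6]
opening: -0.003
grasp_force: 1.0
```

send_rows --dr '[[0,0,0],[0,0,0],[0,0,0],[0,0,0],[0,0,0],[0,0,0],[0,0,0],[0,0,0]]' --xyz '[[-0.8,0,0],[-1.6,0,0],[-2.4,0,0],[-3.2,0,0],[-4,0,0],[-4.7,0,0],[-5.3,0,0],[-5.3,0,0]]' --jaw '[0,0,0,0,0,0,0,0]'

```text
time_s: 4.25
eef_pos: [0.5434, 0.0213, 0.117]
eef_rot: [-0.0, 0.988, 0.156, -0.0]
wrist_force: [0.5, -0.8, 0.2]
opening: 0.004
grasp_force: 0.0
```

```bash
python3 - <<'E'
from h import *
import cv2
cv2.imwrite("pics/s2.png",ctrl.camera("side")[130:330,140:400,::-1].repeat(2,0).repeat(2,1))
o=ctrl.get_obs();print(o["eef_pos"].round(4),o["time_s"],o["wrist_force"].round(1))
E
```

```text
[0.5438 0.0213 0.1171] 4.3 [-0.5  0.3 -0.1]
```

View pics/s2.png

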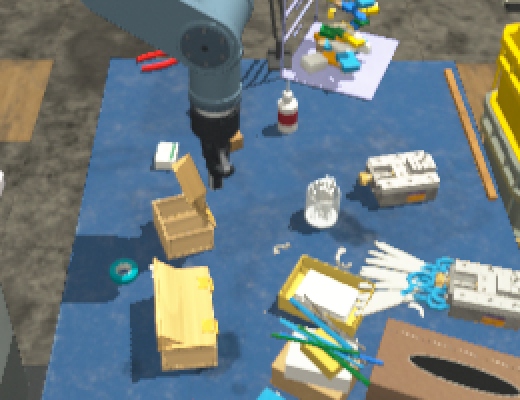

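The lid now leans forward past upright; push a little further and let it fall.

send_rows --dr '[[0,0,0],[0,0,0],[0,0,0],[0,0,0],[0,0,0],[0,0,0],[0,0,0],[0,0,0]]' --xyz '[[-0.8,0,0],[-1.6,0,0],[-2.2,0,0],[-2.2,0,0],[-2.2,0,-1],[-2.2,0,-4],[-2.2,0,-8],[-2.2,0,-12]]' --jaw '[0,0,0,0,0,0,0,0]'

```text
time_s: 5.3
eef_pos: [0.5233, 0.0146, 0.2393]
eef_rot: [0.0, 0.988, 0.156, 0.0]
wrist_force: [0.8, 0.0, -0.3]
opening: -0.001
grasp_force: 0.0
```

```bash
python3 - <<'E'
from h import *
import cv2
cv2.imwrite("pics/s3.png",ctrl.camera("side")[130:330,140:400,::-1].repeat(2,0).repeat(2,1))
o=ctrl.get_obs();print(o["eef_pos"].round(4),o["time_s"],o["wrist_force"].round(1))
E
```

```text
[0.5262 0.0142 0.2454] 5.35 [ 3.  -0.1  4.1]
```

View pics/s3.png

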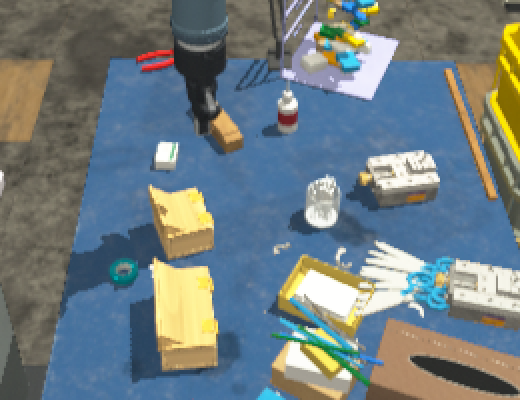

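Short lid is shut (side view, around (180,220)) and the long box is untouched. Next, go in front of the long box's ledge.

send_rows --dr '[[0,0,0.3],[0,0,0.7],[0,0,1.1],[0,0,1.5],[0,0,1.8],[0,0,1.8],[0,0,1.8],[0,0,1.8]]' --xyz '[[-2,2,0],[-5,5.5,0],[-8.5,9.5,0],[-12,13,0],[-14.5,16,0],[-15.6,17.1,0],[-15.6,17.1,0],[-15.6,17.1,0]]' --jaw '[0,0,0,0,0,0,0,0]'

```text
time_s: 6.35
eef_pos: [0.4279, -0.1952, 0.2373]
eef_rot: [-0.0, 0.998, 0.063, 0.0]
wrist_force: [0.2, 0.6, -0.5]
opening: -0.004
grasp_force: 0.0
```

```bash
python3 - <<'E'
from h import *
import cv2
c=ctrl.calibration("wrist");T=c["world_from_camera"];K=c["camera_matrix"]
cv2.imwrite("pics/w2.png",ctrl.camera("wrist")[:,:,::-1]);o=ctrl.get_obs();print(o["eef_pos"].round(4),o["eef_rot"].round(4),o["time_s"])
np.savez("w2",T=T,K=K)
E
```

```text
[ 0.4279 -0.195   0.2373] [-2.00e-04  9.98e-01  6.31e-02  1.00e-04] 6.4
```

View pics/w2.png

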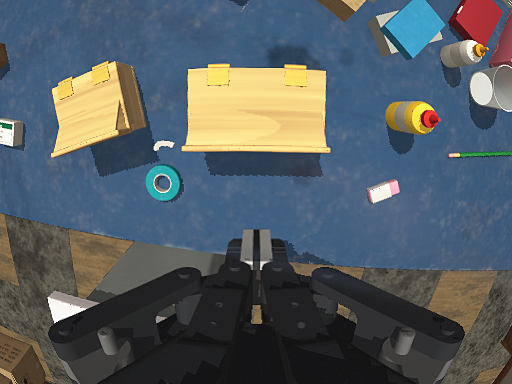

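The long ledge's edge runs from (183,150) to (330,151), parallel to the tool. The short lid is shut at left.

```bash
python3 - <<'E'
from h import *
z=np.load("w2.npz");o=np.array([.4279,-.195]);x=np.array([.992,.126])
P=[fish(u,v,.087,z["T"],z["K"])[:2] for u,v in((183,150),(330,151))]
for p in P:print(p.round(4),(p-o)@x, (p-o)@[.126,-.992])
# arc: fingertip front-bottom corner from ledge-contact, per lid angle, in tool x / z(down) from TCP at z .093 with corner touching
for t in range(0,106,5):
    a=np.radians(t);h=.024
    print(t,((.083-.083*np.cos(a)+h*np.sin(a))*100).round(2),(-(.083*np.sin(a)+h*np.cos(a)-h)*100).round(2))
E
```

```text
[ 0.4522 -0.1219] 0.03326459633751149 -0.06940989360040262
[ 0.4687 -0.2599] 0.032253497827860855 0.0694763954568474
0 0.0 -0.0
5 0.24 -0.71
10 0.54 -1.4
15 0.9 -2.07
20 1.32 -2.69
25 1.79 -3.28
30 2.31 -3.83
35 2.88 -4.33
40 3.48 -4.77
45 4.13 -5.17
50 4.8 -5.5
55 5.51 -5.78
60 6.23 -5.99
65 6.97 -6.14
70 7.72 -6.22
75 8.47 -6.24
80 9.22 -6.19
85 9.97 -6.08
90 10.7 -5.9
95 11.41 -5.66
100 12.1 -5.36
105 12.77 -5.0
```

send_rows --dr '[[0,0,0],[0,0,0],[0,0,0],[0,0,0],[0,0,0],[0,0,0],[0,0,0],[0,0,0]]' --xyz '[[0,0,4],[0,0,8],[0,0,12],[0,0,14.2],[0.7,0,14.4],[1.4,0,14.4],[1.8,0,14.4],[1.8,0,14.4]]' --jaw '[0,0,0,0,0,0,0,0]'

```text
time_s: 7.4
eef_pos: [0.4463, -0.1942, 0.0943]
eef_rot: [0.001, 0.998, 0.063, 0.001]
wrist_force: [-0.1, 0.2, -0.1]
opening: 0.002
grasp_force: 0.0
```

send_rows --dr '[[0,0,0],[0,0,0],[0,0,0],[0,0,0],[0,0,0],[0,0,0],[0,0,0],[0,0,0]]' --xyz '[[0.1,0,0],[0.2,0,0],[0.3,0,0],[0.4,0,0],[0.5,0,0],[0.5,0,0],[0.5,0,0],[0.5,0,0]]' --jaw '[0,0,0,0,0,0,0,0]'

```text
time_s: 8.4
eef_pos: [0.4491, -0.1934, 0.0932]
eef_rot: [-0.0, 0.998, 0.062, -0.001]
wrist_force: [-7.6, -1.9, 4.8]
opening: -0.0
grasp_force: 3.5
```

Contact is light (about 8 N), so follow the lid's arc up.

send_rows --dr '[[0,0,0],[0,0,0],[0,0,0],[0,0,0],[0,0,0],[0,0,0],[0,0,0],[0,0,0]]' --xyz '[[0.1,0,-0.3],[0.24,0,-0.7],[0.54,0,-1.4],[0.9,0,-2.1],[1.3,0,-2.7],[1.8,0,-3.3],[2.3,0,-3.8],[2.3,0,-3.8]]' --jaw '[0,0,0,0,0,0,0,0]'

```text
time_s: 9.4
eef_pos: [0.4738, -0.1904, 0.1318]
eef_rot: [0.0, 0.998, 0.063, 0.0]
wrist_force: [-1.1, -0.8, 0.1]
opening: 0.001
grasp_force: 0.7
```

```bash
python3 - <<'E'
from h import *
import cv2
a=ctrl.camera("side")[200:340,170:300,::-1];b=ctrl.camera("scene")[210:340,200:400,::-1]
im=np.zeros((420,800,3),np.uint8);im[:,:390]=cv2.resize(a,(390,420));im[:260,395:795]=cv2.resize(b,(400,260))
cv2.imwrite("pics/s4.png",im)
o=ctrl.get_obs();print(o["eef_pos"].round(4),o["time_s"],o["wrist_force"].round(1))
E
```

```text
[ 0.4731 -0.1905  0.1312] 9.5 [-1.3 -0.7 -0.8]
```

View pics/s4.png

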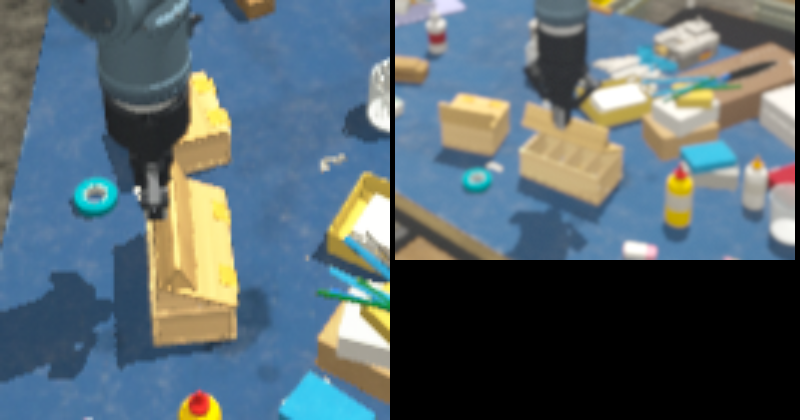

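Both crops show the lid lifted to roughly 30° on the fingertip at (155,205) and the box in place. Continue the arc.

send_rows --dr '[[0,0,0],[0,0,0],[0,0,0],[0,0,0],[0,0,0],[0,0,0],[0,0,0],[0,0,0]]' --xyz '[[0.6,0,-0.5],[1.2,0,-0.9],[1.9,0,-1.3],[2.6,0,-1.6],[3.3,0,-1.9],[4.0,0,-2.1],[4.7,0,-2.2],[5.4,0,-2.3]]' --jaw '[0,0,0,0,0,0,0,0]'

```text
time_s: 10.5
eef_pos: [0.5278, -0.1839, 0.155]
eef_rot: [0.0, 0.998, 0.062, 0.001]
wrist_force: [-0.5, -0.2, 3.7]
opening: -0.004
grasp_force: 2.1
```

send_rows --dr '[[0,0,0],[0,0,0],[0,0,0],[0,0,0],[0,0,0],[0,0,0],[0,0,0],[0,0,0]]' --xyz '[[0.8,0,0],[1.5,0,0.1],[2.2,0,0.2],[3.0,0,0.4],[3.7,0,0.6],[4.4,0,0.9],[4.4,0,0.9],[4.4,0,0.9]]' --jaw '[0,0,0,0,0,0,0,0]'

```text
time_s: 11.5
eef_pos: [0.574, -0.1787, 0.1484]
eef_rot: [0.001, 0.998, 0.062, 0.004]
wrist_force: [4.0, 1.9, 12.9]
opening: -0.003
grasp_force: 6.6
```

The lid seems to be at its stop; lift off straight up.

send_rows --dr '[[0,0,0],[0,0,0],[0,0,0],[0,0,0],[0,0,0],[0,0,0],[0,0,0],[0,0,0]]' --xyz '[[0,0,-0.5],[0,0,-1.5],[-1,0,-4],[-4,0,-7],[-8,0,-9],[-12,0,-10],[-15,0,-10],[-15,0,-10]]' --jaw '[0,0,0,0,0,0,0,0]'

```text
time_s: 12.5
eef_pos: [0.4201, -0.197, 0.2454]
eef_rot: [-0.0, 0.998, 0.061, -0.0]
wrist_force: [0.2, 0.4, -0.1]
opening: 0.001
grasp_force: 0.0
```

```bash
python3 - <<'E'
from h import *
import cv2
c=ctrl.calibration("wrist");T=c["world_from_camera"];K=c["camera_matrix"]
im=ctrl.camera("wrist");hsv=cv2.cvtColor(im,cv2.COLOR_RGB2HSV)
m=cv2.inRange(hsv,(12,50,90),(30,200,255));m[225:]=0
cs,_=cv2.findContours(m,0,2)
for q in sorted(cs,key=cv2.contourArea)[-6:]:
    ap=cv2.approxPolyDP(cv2.convexHull(q),4,True)[:,0];print(int(cv2.contourArea(q)),ap.tolist())
# expected pixels of the open-ledge ends / shut box points
def px(p):
    d=T[:3,:3].T@(np.array(p)-T[:3,3]);d=np.array([d[0],-d[1],-d[2]]);t=np.arctan2(np.hypot(*d[:2]),d[2]);r=d[:2]/np.hypot(*d[:2])*t*K[0,0];return (r+K[:2,2]).round(0)
H=np.array([.543,-.183,.05]);X=np.array([.992,.126,0]);Y=np.array([-.126,.992,0])
for s in(.07,-.07):
    print("open ledge",px(H+.063*X+s*Y+[0,0,.065]),"front top rim",px(H-.079*X+s*Y),"hinge",px(H+s*Y))
o=ctrl.get_obs();print(o["eef_pos"].round(4),o["time_s"],o["wrist_force"].round(1))
E
```

```text
50 [[386, 104], [400, 123], [385, 118]]
61 [[0, 212], [6, 224], [0, 224]]
127 [[357, 0], [342, 16], [340, 0]]
317 [[430, 103], [428, 121], [410, 122], [404, 101], [419, 94]]
5785 [[133, 61], [147, 119], [54, 149], [55, 83], [110, 55]]
18225 [[337, 0], [340, 18], [319, 132], [191, 130], [171, 17], [174, 0]]
open ledge [178. -14.] front top rim [193. 134.] hinge [192.  62.]
open ledge [337. -14.] front top rim [322. 134.] hinge [323.  62.]
[ 0.4211 -0.197   0.2455] 12.55 [ 0.5 -0.4 -0.5]
```

```bash
python3 -c "
from bench import ctrl
print(ctrl.hand_in())"
```

```text
the job is handed in; nothing more can be done
None
```

I handed the job in with the short box's lid shut and the long box's lid fully open at its stop; `ctrl.hand_in()` gave no verdict, but the last wrist picture matches that and shows the long box within a few millimetres of where it started.

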